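Sort two spring plungers by stiffness at the repair bench

ROBOT

A 6-joint arm with a two-finger parallel gripper is mounted at the origin on the work surface. World frame = base frame: x ahead of the robot, y to its left, z up, the work surface at z = 0. Lengths are in m, angles in rad, forces in N, time in s.
With the tool pointing down it reaches from about 0.25 to 0.775 m from the base axis. Payload 4 kg.
Tool frame: the origin (TCP) lies at the very end of the fingers, on their centre line; the grasp point (between the pads) lies 19 mm behind it (robot.tcp_to_grasp is the distance from the TCP to the grasp point, in m); z points along the fingers, y is the line along which they close (so a half turn about z gives the same grasp; the last joint's range is limited). The gripper opens to 94 mm and grips with 3 to 60 N. Pads are 16 mm wide; open, the fingers measure 119 mm over their backs; the gripper's body (75 mm by 177 mm) begins 78 mm behind the grasp point.
Start: joints at [-1.224, 0.087, 1.371, -0, 1.684, -0.103], TCP at [0.239, -0.495, 0.206] pointing down, gripper open.
Joint ranges: [-3.1, 3.1], [-0.76, 2.03], [0.27, 2.55], [-1.08, 4.22], [0.17, 2.65], [-2.57, 2.57]. Speed limits (rad/s): [2.79, 2.79, 3.14, 3.14, 3.14, 3.14].

INTERFACE

Orientations are given as [roll, pitch, yaw] about the fixed x, y, z axes, in that order (R = Rz(yaw) Ry(pitch) Rx(roll)).
In Python, from bench import robot gives the robot as it stands.
- The arm moves only by the tool pendant, called after "Emit:" in YAML: its name, and indented under it one key for each argument. Schema: {"type":"object","properties":{"increments":{"type":"array","items":{"type":"object","properties":{"jaw":{"type":"number"},"x":{"type":"number"},"y":{"type":"number"},"z":{"type":"number"},"turn":{"type":"number"}},"additionalProperties":false,"required":["jaw"]},"minItems":1,"maxItems":20},"only":{"type":"string"},"quiet":{"type":"boolean"},"lines":{"type":"string"}},"required":["increments"],"additionalProperties":false}. increments is a list of rows, 1 to 20 of them, each an object with the fields jaw (the finger opening in m), x, y, z (the shift in m), turn (a turn about the tool's z in rad); a field left out counts as zero (the opening has to be given); each row shifts and turns the commanded pose from where the row before left it, along the tool's axes as they then stand; what a row does not reach is not made up. A row lasts 1/12 s, in which the tool goes at most 0.0417 m and 0.125 rad, less where a joint would pass 70% of its speed; a pose out of reach is approached as far as the arm can. The fingers move at their own pace and stop on an object; the grip force is fixed at half the most. Time passes only in rows, so rows that do not move let the fingers close. The tool returns the time, the measured TCP pose, the force, the opening and the grip force at its end. only (a regular expression) keeps the lines of the reply that match it, lines (a string "A,B") keeps lines A to B, and quiet returns only ok. Input that does not fit is refused with a message, and nothing moves.
- robot.get_obs(): the state, without advancing time (a new reading comes with each control period).
- robot.snapshot(name): name is "scene" or "top" or "wrist"; returns a dict with "color" (420x560x3 uint8, blue, green, red), "fx", "fy", "cx", "cy" (pixels), "k1" (the pictures are not rectified: a ray, as slopes to the right and down, at radius r is drawn at 1 + k1 r^2 times it, then the intrinsics apply), "extrinsics" (4x4, takes a point from world to camera coordinates). Camera axes: x right, y down, z forward; pixel columns grow to the right and rows downward; lengths in m; the calibration is good to about 2 mm. A picture is of the moment at which its call begins. There is no depth.
- robot.close_job(): hands the job in; it is judged then, once.
The state is a dict: "time": time; "joint_positions": joint angles; "qvel": joint speeds; "joint_torque": joint torques, N m; "tool_pos": TCP position; "ee_rot": TCP orientation; "wrist_force": force on the tool from outside, world axes, zero at the start; "wrist_torque": the same for the moment, N m; "width": finger opening in m; "finger_force": force on a finger pad.
Only numpy, scipy, OpenCV 4.12 (cv2) and the standard library are available. Lean on these libraries where they do the work, as an engineer would, in place of code of your own. Each camera call takes 0.05 s, during which the arm holds its last target. There are 200 camera calls.

TASK

The two aluminium blocks with brass push heads are salvaged spring plungers that look alike, but one has a stiff spring and the other a weak one. Push a brass head well down to feel which is which, then stand the stiff unit upright in the red tray and the weak unit upright in the blue tray. The green block with the black rubber top is only a solid stop and is not part of the job.

Things in the scene. Friction and masses are not known exactly. Their poses are not given: they have to be found in the camera images.
- unit_p: One spring plunger unit: loose aluminium block 40 x 40 x 50 mm tall, about 0.25 kg, with a brass push head (26 mm across, 8 mm thick) on a steel stem in the middle of its top; head top 80 mm above the underside. Grip the block by two facing sides. Its unseen inner spring seat (seat_p) sits 20 mm up if stiff, 10 mm if weak. Origin: centre of the underside; z up, x, y square to its sides
- unit_q: The other spring plunger unit: loose aluminium block 40 x 40 x 50 mm tall, about 0.25 kg, with a brass push head (26 mm across, 8 mm thick) on a steel stem in the middle of its top; head top 80 mm above the underside. Grip the block by two facing sides. Its unseen inner spring seat (seat_q) sits 20 mm up if stiff, 10 mm if weak. Origin: centre of the underside; z up, x, y square to its sides
- plunger_p (a joint): Travel (m) of the brass head of unit_p: 0 fully up, 0.012 pressed to the bottom; it springs back. One of the two springs is stiff (about 4 N at 3 mm, 9 N at 8 mm, 13 N at 12 mm), the other weak (about 0.9 N at 3 mm, 1.9 N at 8 mm, 2.7 N at 12 mm); which one is in which unit must be felt
- plunger_q (a joint): Travel (m) of the brass head of unit_q: 0 fully up, 0.012 pressed to the bottom; it springs back. One of the two springs is stiff (about 4 N at 3 mm, 9 N at 8 mm, 13 N at 12 mm), the other weak (about 0.9 N at 3 mm, 1.9 N at 8 mm, 2.7 N at 12 mm); which one is in which unit must be felt
- tray_red: Red tray, for the stiff unit: shallow open square tray, 140 x 140 mm outside, walls 4 mm thick and 26 mm high, floor 4 mm thick, fixed to the bench. Origin: centre of its underside (bench level), x and y along its sides, z up
- tray_blue: Blue tray, for the weak unit: shallow open square tray, 140 x 140 mm outside, walls 4 mm thick and 26 mm high, floor 4 mm thick, fixed to the bench. Origin: centre of its underside (bench level), x and y along its sides, z up

How it is judged:
On the way:
1. a brass head has been pushed down by more than 3 mm (value of joint any of plunger_p, plunger_q above 0.003 m), for 0.1 s.
At the end, for the whole second after the job is handed in: The stiff unit stands on the floor of the red tray and the weak unit on the floor of the blue tray, each anywhere inside the walls (centre within 50 mm of the tray's centre along both sides), upright within 10 degrees, released and at rest (((x of unit_p in the frame of tray_red between -0.05 and 0.05 m and y of unit_p in the frame of tray_red between -0.05 and 0.05 m and z of unit_p in the frame of tray_red below 0.012 m and angle between each of unit_p, unit_q's own z axis and vertical below 0.17 rad and linear speed of each of unit_p, unit_q below 0.02 m/s and x of unit_q in the frame of tray_blue between -0.05 and 0.05 m and y of unit_q in the frame of tray_blue between -0.05 and 0.05 m and z of unit_q in the frame of tray_blue below 0.012 m and z of seat_p in the frame of unit_p above 0.015 m) or (x of unit_q in the frame of tray_red between -0.05 and 0.05 m and y of unit_q in the frame of tray_red between -0.05 and 0.05 m and z of unit_q in the frame of tray_red below 0.012 m and angle between each of unit_q, unit_p's own z axis and vertical below 0.17 rad and linear speed of each of unit_q, unit_p below 0.02 m/s and x of unit_p in the frame of tray_blue between -0.05 and 0.05 m and y of unit_p in the frame of tray_blue between -0.05 and 0.05 m and z of unit_p in the frame of tray_blue below 0.012 m and z of seat_q in the frame of unit_q above 0.015 m))); the robot touches nothing.
It also fails if it takes over 64 s, if anything falls off the work surface, if the arm or the gripper's body presses on something with over 40 N, if the wrist force passes 120 N, or if a joint passes its speed limit or range.

## Working session

There is one attempt and no reset: what is moved stays moved. The work goes in short steps, Python scripts to look and compute and a tool call to move; the robot and the scene stay as the last step left them, time stands still between calls to the robot, and variables do not carry over. Pictures are saved under pics/ and viewed, at most 10 in all, crops included, and the job is handed in when it is done.

```bash
mkdir -p pics
```

Create h.py:
```python
import numpy as np, cv2
from bench import robot
def load(n): return np.load(f'pics/{n}.npz')
def snap(cam,name):
    s=robot.snapshot(cam); cv2.imwrite(f'pics/{name}.png',s['color'])
    np.savez(f'pics/{name}.npz',**s); return s
def px2w(s,u,v,z):
    K=np.array([[s['fx'],0,s['cx']],[0,s['fy'],s['cy']],[0,0,1]],float)
    p=cv2.undistortPoints(np.array([[[u,v]]],float),K,np.array([float(s['k1']),0,0,0]))[0,0]
    E=s['extrinsics'];R=E[:3,:3];t=E[:3,3]
    d=R.T@np.array([p[0],p[1],1]);o=-R.T@t
    return o+d*(z-o[2])/d[2]
```

Run:
```python
from h import *
s=snap('top','top0');print(s['extrinsics'],s['k1'],s['fx'])
snap('scene','scene0')
o=robot.get_obs();print(o)
```

```bash
ls
```

```text
[[ 0.00422451 -0.99998813  0.00242915  0.00549265]
 [-0.98444118 -0.00458553 -0.17565461  0.5348384 ]
 [ 0.17566366 -0.0016493  -0.98444886  0.70993259]
 [ 0.          0.          0.          1.        ]] -0.10040043649985037 449.4743567248508
{'time': 0.1, 'joint_positions': array([-1.22413647e+00,  8.78770049e-02,  1.37210205e+00,  5.26486138e-06,
        1.68360843e+00, -1.03114455e-01]), 'qvel': array([-0.00046229, -0.00072317, -0.00519887,  0.00029959,  0.0004542 ,
       -0.0005613 ]), 'joint_torque': array([ 2.45481890e-03, -3.41252017e+01, -3.03302085e+01,  7.20873917e-02,
        3.03960289e-02, -8.74652005e-05]), 'tool_pos': array([ 0.23893889, -0.49483199,  0.20442401]), 'ee_rot': array([-3.13960896e+00, -2.10536147e-04,  4.49774687e-01]), 'wrist_force': array([-0.30501947,  0.57697419, -0.28519163]), 'wrist_torque': array([ 0.01540283, -0.03204117,  0.02912733]), 'finger_force': 0.0, 'width': 0.09408554637304624}
bench.py
h.py
pics
```

View pics/top0.png

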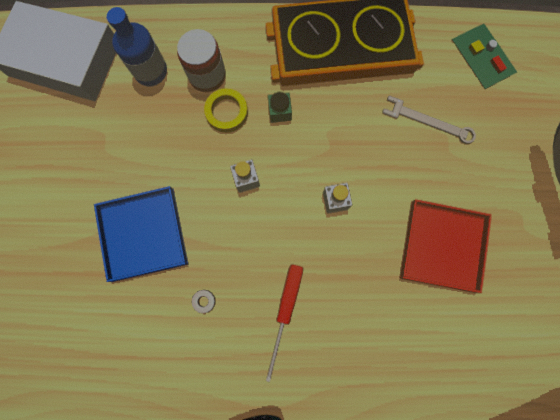

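View pics/scene0.png

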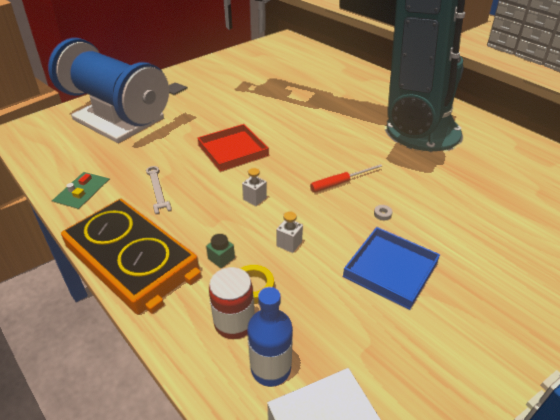

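The top view shows two units with brass heads near (244,170) and (340,193), the green stop at (280,105), the blue tray around (141,234) and the red tray around (446,247). I'll enlarge the units.

Run:
```python
import cv2
a=cv2.imread('pics/top0.png')[145:225,220:370]
a=cv2.convertScaleAbs(a,alpha=1.5)
cv2.imwrite('pics/crop0.png',cv2.resize(a,None,fx=5.2,fy=5.2,interpolation=cv2.INTER_CUBIC))
```

```text
(no output)
```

View pics/crop0.png

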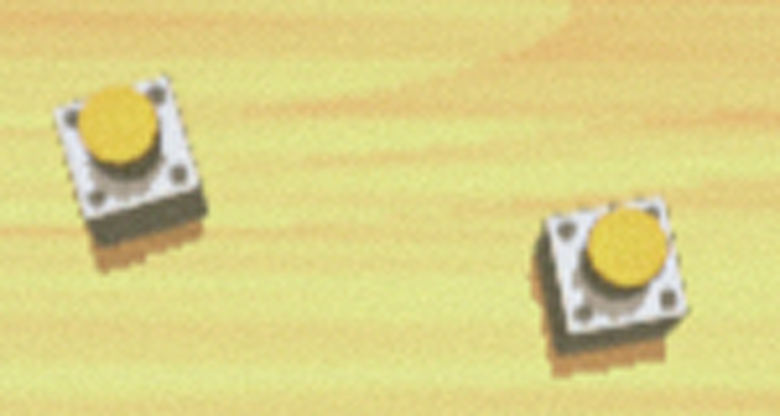

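In the crop, the left unit's top corners are (55,110), (167,77), (204,187), (90,219) and its head is at (118,123). The right unit's corners are (545,219), (663,200), (687,310), (569,334) and its head is at (626,246).

Run:
```python
from h import *
s=load('top0')
f=lambda u,v,z:px2w(s,(u+.5)/5.2-.5+220,(v+.5)/5.2-.5+145,z)
for n,c,h in [('L',[(55,110),(167,77),(204,187),(90,219)],(118,123)),('R',[(545,219),(663,200),(687,310),(569,334)],(626,246))]:
    P=np.array([f(*p,.05) for p in c])[:,:2]; E=np.roll(P,-1,0)-P
    print(n,P.mean(0),f(*h,.08)[:2],np.linalg.norm(E,axis=1),np.mod(np.degrees(np.arctan2(E[:,1],E[:,0])),90))
for n,c in [('blue',[(94,205),(173,187),(188,264),(107,281)]),('red',[(411,200),(491,209),(483,293),(401,281)])]:
    P=np.array([px2w(s,*p,.026) for p in c])[:,:2];E=np.roll(P,-1,0)-P
    print(n,P.mean(0),np.linalg.norm(E,axis=1),np.mod(np.degrees(np.arctan2(E[:,1],E[:,0])),90))
```

```text
L [0.58605953 0.079983  ] [0.58668472 0.08074714] [0.03832546 0.03921158 0.0385054  0.03862186] [17.18838714 19.01577039 16.31827343 18.78321536]
R [ 0.54763494 -0.07878537] [ 0.54795158 -0.07844139] [0.0391957  0.03708253 0.03919747 0.03858878] [ 9.62696891 10.98619443 11.8289039  10.97347992]
blue [0.48369485 0.26131168] [0.14397618 0.13765798 0.14291216 0.13594213] [13.15030482 13.46385546 12.45827589 13.92068147]
red [ 0.46602196 -0.27000989] [0.14482542 0.14814311 0.14437171 0.14184548] [83.87902882 80.63296369 81.38813795 80.72743711]
```
Consistent: L (0.5865,0.0803) yaw 17.8°, R (0.5478,-0.0786) yaw 10.8°. Trays good.

The geometry checks out: edges are about 39 mm, head and block centres agree, and tray sides are about 142 mm. I'll move above the right unit with the fingers closed.

Create d.py:
```python
# d.py x y z yaw_deg : what is left to go, in tool axes (after the turn), and turn
import sys
from h import *
x,y,z,w=map(float,sys.argv[1:5]); o=robot.get_obs(); p=o['tool_pos']; w=np.radians(w); c,s=np.cos(w),np.sin(w)
d=np.array([x,y,z])-p
print('tool dx dy dz',np.round([d[0]*c+d[1]*s,d[0]*s-d[1]*c,-d[2]],4),'turn',round(o['ee_rot'][2]-w,4),'t',round(o['time'],2),'F',np.round(o['wrist_force'],2),'pos',np.round(p,4),'rot',np.round(o['ee_rot'],3),'w',round(o['width'],4),round(o['finger_force'],1))
```

Emit:
pendant:
  increments:
    - {"jaw":0,"turn":0.0875}
    - {"jaw":0,"turn":0.0875}
    - {"jaw":0,"turn":0.0875}
    - {"jaw":0,"x":0.0255,"y":-0.0233}
    - {"jaw":0,"x":0.0255,"y":-0.0233}
    - {"jaw":0,"x":0.0255,"y":-0.0233}
    - {"jaw":0,"x":0.0255,"y":-0.0233}
    - {"jaw":0,"x":0.0255,"y":-0.0233}
    - {"jaw":0,"x":0.0255,"y":-0.0233}
    - {"jaw":0,"x":0.0255,"y":-0.0233}
    - {"jaw":0,"x":0.0255,"y":-0.0233}
    - {"jaw":0,"x":0.0255,"y":-0.0233}
    - {"jaw":0,"x":0.0255,"y":-0.0233}
    - {"jaw":0,"x":0.0255,"y":-0.0233}
    - {"jaw":0,"x":0.0255,"y":-0.0233}
    - {"jaw":0,"x":0.0255,"y":-0.0233}
    - {"jaw":0,"x":0.0255,"y":-0.0233}
    - {"jaw":0,"x":0.0255,"y":-0.0233}
    - {"jaw":0}
    - {"jaw":0}

```text
time: 1.77
tool_pos: [0.5501, -0.0793, 0.2044]
ee_rot: [-3.141, 0.002, 0.191]
wrist_force: [-0.1, -0.6, 0.2]
width: 0.0003
finger_force: 0.0
```

```bash
python3 d.py 0.5478 -0.0786 0.1 10.8
```

```text
tool dx dy dz [-0.0021 -0.0011  0.1044] turn 0.0021 t 1.77 F [-0.11 -0.56  0.24] pos [ 0.5501 -0.0793  0.2044] rot [-3.141e+00  2.000e-03  1.910e-01] w 0.0003 0.0
```

Emit:
pendant:
  increments:
    - {"jaw":0,"x":-0.002,"y":-0.001,"z":0.025}
    - {"jaw":0,"z":0.025}
    - {"jaw":0,"z":0.025}
    - {"jaw":0,"z":0.025}
    - {"jaw":0}
    - {"jaw":0}
    - {"jaw":0}
    - {"jaw":0}

```text
time: 2.43
tool_pos: [0.5489, -0.081, 0.108]
ee_rot: [3.14, -0.004, 0.187]
wrist_force: [1.0, 0.4, 0.1]
width: 0.0006
finger_force: 0.0
```

```bash
python3 d.py 0.5478 -0.0786 0.072 10.8
```

```text
tool dx dy dz [-0.0007 -0.0026  0.036 ] turn -0.002 t 2.43 F [0.97 0.43 0.06] pos [ 0.5489 -0.081   0.108 ] rot [ 3.14  -0.004  0.187] w 0.0006 0.0
```

Emit:
pendant:
  increments:
    - {"jaw":0,"y":-0.001,"z":0.01}
    - {"jaw":0,"z":0.01}
    - {"jaw":0,"z":0.005}
    - {"jaw":0,"z":0.005}
    - {"jaw":0,"z":0.004}
    - {"jaw":0}
    - {"jaw":0}
    - {"jaw":0}
    - {"jaw":0}

```text
time: 3.18
tool_pos: [0.5477, -0.0791, 0.0731]
ee_rot: [3.141, -0.001, 0.188]
wrist_force: [-3.6, 0.3, 7.6]
width: 0.0008
finger_force: 4.0
```

Emit:
pendant:
  increments:
    - {"jaw":0,"z":0.002}
    - {"jaw":0}
    - {"jaw":0}
    - {"jaw":0}
    - {"jaw":0}

```text
time: 3.6
tool_pos: [0.5478, -0.0791, 0.0715]
ee_rot: [3.141, -0.001, 0.188]
wrist_force: [-4.3, 1.2, 9.3]
width: 0.0002
finger_force: 4.7
```

```bash
python3 d.py 0.5478 -0.0786 0.072 10.8
```

```text
tool dx dy dz [ 0.0001 -0.0004 -0.0005] turn -0.0009 t 3.6 F [-4.28  1.18  9.26] pos [ 0.5478 -0.0791  0.0715] rot [ 3.141e+00 -1.000e-03  1.880e-01] w 0.0002 4.7
```

The right unit pushes back with 9.3 N at about 8.5 mm, so it is stiff. I'll lift, open the fingers and look at it again before grasping.

Emit:
pendant:
  increments:
    - {"jaw":0,"z":-0.02}
    - {"jaw":0.094,"z":-0.02}
    - {"jaw":0.094}
    - {"jaw":0.094}
    - {"jaw":0.094}
    - {"jaw":0.094}
    - {"jaw":0.094}
    - {"jaw":0.094}

```text
time: 4.27
tool_pos: [0.5468, -0.079, 0.1081]
ee_rot: [-3.141, 0.002, 0.187]
wrist_force: [0.3, 0.6, 0.1]
width: 0.0436
finger_force: 0.0
```

```bash
python3 d.py 0.5478 -0.0786 0.014 10.8
```

Run:
```python
from h import *
s=snap('wrist','w1')
```

```text
tool dx dy dz [ 0.001  -0.0002  0.0941] turn -0.0012 t 4.27 F [0.27 0.58 0.1 ] pos [ 0.5468 -0.079   0.1081] rot [-3.141e+00  2.000e-03  1.870e-01] w 0.0436 0.0
```

View pics/w1.png

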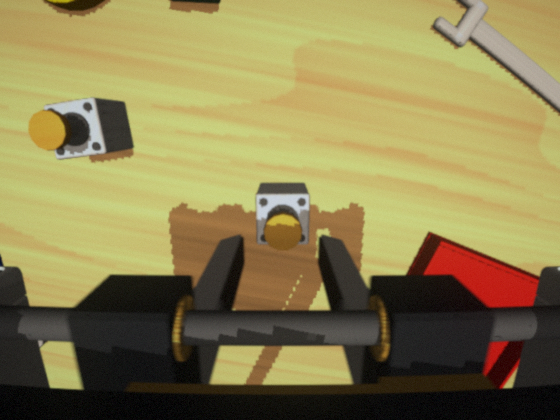

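The wrist view shows the stiff unit upright, square and centred between the fingers, with its head at (283,230). The fingers are still opening, so I'll wait, then descend and grip.

Emit:
pendant:
  increments:
    - {"jaw":0.094}
    - {"jaw":0.094}
    - {"jaw":0.094}
    - {"jaw":0.094}
    - {"jaw":0.094}
    - {"jaw":0.094}
    - {"jaw":0.094,"z":0.025}
    - {"jaw":0.094,"z":0.025}
    - {"jaw":0.094,"z":0.025}
    - {"jaw":0.094,"z":0.017}
    - {"jaw":0.094}
    - {"jaw":0.094}
    - {"jaw":0.094}

```text
time: 5.4
tool_pos: [0.5486, -0.0794, 0.0189]
ee_rot: [3.141, -0.002, 0.187]
wrist_force: [0.8, 0.1, 0.5]
width: 0.0939
finger_force: 0.0
```

```bash
python3 d.py 0.5478 -0.0786 0.014 10.8
```

```text
tool dx dy dz [-0.0006 -0.0009  0.0049] turn -0.0012 t 5.4 F [0.76 0.07 0.45] pos [ 0.5486 -0.0794  0.0189] rot [ 3.141e+00 -2.000e-03  1.870e-01] w 0.0939 0.0
```

Emit:
pendant:
  increments:
    - {"jaw":0.094,"z":0.004}
    - {"jaw":0.03}
    - {"jaw":0.03}
    - {"jaw":0.03}
    - {"jaw":0.03}
    - {"jaw":0.03}
    - {"jaw":0.03}
    - {"jaw":0.03}
    - {"jaw":0.03}
    - {"jaw":0.03}
    - {"jaw":0.03}
    - {"jaw":0.03}

```text
time: 6.4
tool_pos: [0.5475, -0.0793, 0.0135]
ee_rot: [3.141, 0.0, 0.187]
wrist_force: [-1.3, -0.6, 0.4]
width: 0.0402
finger_force: 30.0
```

Emit:
pendant:
  increments:
    - {"jaw":0.03,"z":-0.01}
    - {"jaw":0.03,"z":-0.02}
    - {"jaw":0.03,"z":-0.02}
    - {"jaw":0.03,"z":-0.02}
    - {"jaw":0.03,"z":-0.01}
    - {"jaw":0.03}
    - {"jaw":0.03}

```text
time: 6.98
tool_pos: [0.5476, -0.0791, 0.0936]
ee_rot: [3.141, -0.0, 0.187]
wrist_force: [-0.4, -0.5, -3.0]
width: 0.0399
finger_force: 30.0
```

```bash
python3 d.py 0.466 -0.270 0.019 10.8
```

```text
tool dx dy dz [-0.1159  0.1723  0.0746] turn -0.0012 t 6.98 F [-0.45 -0.54 -2.98] pos [ 0.5476 -0.0791  0.0936] rot [ 3.141 -0.     0.187] w 0.0399 30.0
```

Emit:
pendant:
  increments:
    - {"jaw":0.03,"x":-0.006,"y":0.009}
    - {"jaw":0.03,"x":-0.013,"y":0.019}
    - {"jaw":0.03,"x":-0.015,"y":0.023}
    - {"jaw":0.03,"x":-0.015,"y":0.023}
    - {"jaw":0.03,"x":-0.015,"y":0.023}
    - {"jaw":0.03,"x":-0.015,"y":0.023}
    - {"jaw":0.03,"x":-0.015,"y":0.022}
    - {"jaw":0.03,"x":-0.013,"y":0.019}
    - {"jaw":0.03,"x":-0.007,"y":0.009}
    - {"jaw":0.03,"x":-0.002,"y":0.002}
    - {"jaw":0.03}
    - {"jaw":0.03,"z":0.015}
    - {"jaw":0.03,"z":0.02}
    - {"jaw":0.03,"z":0.02}
    - {"jaw":0.03,"z":0.01}
    - {"jaw":0.03,"z":0.004}
    - {"jaw":0.03}
    - {"jaw":0.03}
    - {"jaw":0.03}

```text
time: 8.57
tool_pos: [0.4667, -0.2701, 0.0259]
ee_rot: [3.14, -0.002, 0.188]
wrist_force: [-0.4, -0.7, -3.1]
width: 0.0402
finger_force: 30.0
```

```bash
python3 d.py 0.466 -0.270 0.0175 10.8
```

```text
tool dx dy dz [-0.0007 -0.0002  0.0084] turn -0.0007 t 8.57 F [-0.4  -0.65 -3.06] pos [ 0.4667 -0.2701  0.0259] rot [ 3.14e+00 -2.00e-03  1.88e-01] w 0.0402 30.0
```

Emit:
pendant:
  increments:
    - {"jaw":0.03,"z":0.003}
    - {"jaw":0.03,"z":0.003}
    - {"jaw":0.03,"z":0.002}
    - {"jaw":0.03}
    - {"jaw":0.03}
    - {"jaw":0.03}

```text
time: 9.07
tool_pos: [0.466, -0.2701, 0.0174]
ee_rot: [3.14, -0.001, 0.187]
wrist_force: [-0.4, 0.3, 3.6]
width: 0.04
finger_force: 30.0
```

```bash
python3 d.py 0.466 -0.270 0.0175 10.8
```

```text
tool dx dy dz [-0.     -0.0001 -0.0001] turn -0.0013 t 9.07 F [-0.35  0.29  3.6 ] pos [ 0.466  -0.2701  0.0174] rot [ 3.14e+00 -1.00e-03  1.87e-01] w 0.04 30.0
```

The unit is on the tray floor. I'll release it and rise.

Emit:
pendant:
  increments:
    - {"jaw":0.08}
    - {"jaw":0.08}
    - {"jaw":0.08}
    - {"jaw":0.08}
    - {"jaw":0.08}
    - {"jaw":0.08}
    - {"jaw":0.08}
    - {"jaw":0.08,"z":-0.015}
    - {"jaw":0.08,"z":-0.035}
    - {"jaw":0.08,"z":-0.035}
    - {"jaw":0.08,"z":-0.035}
    - {"jaw":0}
    - {"jaw":0}

```text
time: 10.15
tool_pos: [0.4671, -0.2708, 0.1396]
ee_rot: [3.137, -0.005, 0.187]
wrist_force: [0.5, -0.5, 0.4]
width: 0.0702
finger_force: 0.0
```

```bash
python3 d.py 0.5865 0.0803 0.1 17.8
```

```text
tool dx dy dz [ 0.221  -0.2978  0.0396] turn -0.1233 t 10.15 F [ 0.47 -0.49  0.43] pos [ 0.4671 -0.2708  0.1396] rot [ 3.137 -0.005  0.187] w 0.0702 0.0
```

Emit:
pendant:
  increments:
    - {"jaw":0,"turn":-0.1233}
    - {"jaw":0,"x":0.0221,"y":-0.0298}
    - {"jaw":0,"x":0.0221,"y":-0.0298}
    - {"jaw":0,"x":0.0221,"y":-0.0298}
    - {"jaw":0,"x":0.0221,"y":-0.0298}
    - {"jaw":0,"x":0.0221,"y":-0.0298}
    - {"jaw":0,"x":0.0221,"y":-0.0298}
    - {"jaw":0,"x":0.0221,"y":-0.0298}
    - {"jaw":0,"x":0.0221,"y":-0.0298}
    - {"jaw":0,"x":0.0221,"y":-0.0298}
    - {"jaw":0,"x":0.0221,"y":-0.0298}
    - {"jaw":0,"z":0.03}
    - {"jaw":0}
    - {"jaw":0}
    - {"jaw":0}

```text
time: 11.4
tool_pos: [0.584, 0.0807, 0.1054]
ee_rot: [-3.141, 0.003, 0.31]
wrist_force: [-0.4, -0.2, 1.1]
width: 0.0002
finger_force: 0.0
```

```bash
python3 d.py 0.5865 0.0803 0.072 17.8
```

```text
tool dx dy dz [0.0022 0.0011 0.0334] turn -0.0011 t 11.4 F [-0.39 -0.24  1.06] pos [0.584  0.0807 0.1054] rot [-3.141e+00  3.000e-03  3.100e-01] w 0.0002 0.0
```

Emit:
pendant:
  increments:
    - {"jaw":0,"x":0.001,"y":0.001,"z":0.01}
    - {"jaw":0,"z":0.01}
    - {"jaw":0,"z":0.005}
    - {"jaw":0,"z":0.005}
    - {"jaw":0,"z":0.004}
    - {"jaw":0}
    - {"jaw":0}
    - {"jaw":0}
    - {"jaw":0}

```text
time: 12.15
tool_pos: [0.5864, 0.0809, 0.0731]
ee_rot: [3.141, -0.001, 0.311]
wrist_force: [-1.0, -0.2, 1.4]
width: 0.0008
finger_force: 0.9
```

```bash
python3 d.py 0.5865 0.0803 0.072 17.8
```

```text
tool dx dy dz [-0.0001  0.0006  0.0011] turn -0.0 t 12.15 F [-1.   -0.2   1.39] pos [0.5864 0.0809 0.0731] rot [ 3.141e+00 -1.000e-03  3.110e-01] w 0.0008 0.9
```

Emit:
pendant:
  increments:
    - {"jaw":0,"z":-0.02}
    - {"jaw":0.094,"z":-0.02}
    - {"jaw":0.094}
    - {"jaw":0.094}
    - {"jaw":0.094}
    - {"jaw":0.094}
    - {"jaw":0.094}
    - {"jaw":0.094}
    - {"jaw":0.094}
    - {"jaw":0.094}
    - {"jaw":0.094}
    - {"jaw":0.094}
    - {"jaw":0.094}
    - {"jaw":0.094}

```text
time: 13.32
tool_pos: [0.5862, 0.0809, 0.1125]
ee_rot: [3.141, -0.0, 0.311]
wrist_force: [-0.4, 0.1, -0.5]
width: 0.0836
finger_force: 0.0
```

```bash
python3 d.py 0.5865 0.0803 0.0145 17.8
```

```text
tool dx dy dz [0.0001 0.0007 0.098 ] turn -0.0001 t 13.32 F [-0.38  0.06 -0.46] pos [0.5862 0.0809 0.1125] rot [ 3.141 -0.     0.311] w 0.0836 0.0
```

The left unit gives only 1.4 N, so it is weak and the identification is confirmed. I'll grasp it.

Emit:
pendant:
  increments:
    - {"jaw":0.094,"z":0.025}
    - {"jaw":0.094,"z":0.025}
    - {"jaw":0.094,"z":0.025}
    - {"jaw":0.094,"z":0.015}
    - {"jaw":0.094,"z":0.008}
    - {"jaw":0.03}
    - {"jaw":0.03}
    - {"jaw":0.03}
    - {"jaw":0.03}
    - {"jaw":0.03}
    - {"jaw":0.03}
    - {"jaw":0.03}
    - {"jaw":0.03}
    - {"jaw":0.03}
    - {"jaw":0.03}
    - {"jaw":0.03}

```text
time: 14.65
tool_pos: [0.5864, 0.0807, 0.0147]
ee_rot: [3.141, -0.0, 0.311]
wrist_force: [1.3, -0.9, 1.4]
width: 0.0397
finger_force: 30.0
```

Emit:
pendant:
  increments:
    - {"jaw":0.03,"z":-0.01}
    - {"jaw":0.03,"z":-0.02}
    - {"jaw":0.03,"z":-0.02}
    - {"jaw":0.03,"z":-0.02}
    - {"jaw":0.03,"z":-0.01}
    - {"jaw":0.03}
    - {"jaw":0.03}

```text
time: 15.23
tool_pos: [0.5861, 0.081, 0.0945]
ee_rot: [-3.142, -0.0, 0.311]
wrist_force: [-1.0, 0.3, -2.8]
width: 0.0399
finger_force: 30.0
```

```bash
python3 d.py 0.4837 0.2613 0.026 17.8
```

```text
tool dx dy dz [-0.0424 -0.2029  0.0685] turn 0.0 t 15.23 F [-0.99  0.26 -2.83] pos [0.5861 0.081  0.0945] rot [-3.142 -0.     0.311] w 0.0399 30.0
```

Emit:
pendant:
  increments:
    - {"jaw":0.03,"x":-0.002,"y":-0.010}
    - {"jaw":0.03,"x":-0.004,"y":-0.020}
    - {"jaw":0.03,"x":-0.005,"y":-0.025}
    - {"jaw":0.03,"x":-0.006,"y":-0.027}
    - {"jaw":0.03,"x":-0.006,"y":-0.027}
    - {"jaw":0.03,"x":-0.006,"y":-0.027}
    - {"jaw":0.03,"x":-0.005,"y":-0.027}
    - {"jaw":0.03,"x":-0.004,"y":-0.020}
    - {"jaw":0.03,"x":-0.003,"y":-0.014}
    - {"jaw":0.03,"x":-0.001,"y":-0.006}
    - {"jaw":0.03}
    - {"jaw":0.03,"z":0.015}
    - {"jaw":0.03,"z":0.02}
    - {"jaw":0.03,"z":0.02}
    - {"jaw":0.03,"z":0.01}
    - {"jaw":0.03,"z":0.004}
    - {"jaw":0.03}
    - {"jaw":0.03}
    - {"jaw":0.03}

```text
time: 16.82
tool_pos: [0.4853, 0.2616, 0.0269]
ee_rot: [-3.142, -0.003, 0.31]
wrist_force: [-0.3, -0.2, -1.8]
width: 0.0399
finger_force: 30.0
```

```bash
python3 d.py 0.4837 0.2613 0.0185 17.8
```

```text
tool dx dy dz [-0.0016 -0.0002  0.0084] turn -0.0004 t 16.82 F [-0.34 -0.16 -1.83] pos [0.4853 0.2616 0.0269] rot [-3.142e+00 -3.000e-03  3.100e-01] w 0.0399 30.0
```

Emit:
pendant:
  increments:
    - {"jaw":0.03,"z":0.003}
    - {"jaw":0.03,"z":0.003}
    - {"jaw":0.03,"z":0.002}
    - {"jaw":0.03}
    - {"jaw":0.03}
    - {"jaw":0.03}

```text
time: 17.32
tool_pos: [0.4848, 0.2616, 0.0187]
ee_rot: [3.142, -0.002, 0.311]
wrist_force: [-1.6, -0.7, 6.2]
width: 0.0397
finger_force: 30.0
```

```bash
python3 d.py 0.4837 0.2613 0.0185 17.8
```

```text
tool dx dy dz [-0.0011 -0.      0.0002] turn -0.0 t 17.32 F [-1.6  -0.71  6.25] pos [0.4848 0.2616 0.0187] rot [ 3.142e+00 -2.000e-03  3.110e-01] w 0.0397 30.0
```

The weak unit is on the floor of the blue tray. I'll release it, rise and check with the top camera.

Emit:
pendant:
  increments:
    - {"jaw":0.08}
    - {"jaw":0.08}
    - {"jaw":0.08}
    - {"jaw":0.08}
    - {"jaw":0.08}
    - {"jaw":0.08}
    - {"jaw":0.08}
    - {"jaw":0.08,"z":-0.015}
    - {"jaw":0.08,"z":-0.035}
    - {"jaw":0.08,"z":-0.035}
    - {"jaw":0.08,"z":-0.035}
    - {"jaw":0.08,"x":0.02,"y":0.03,"z":-0.01}
    - {"jaw":0.08,"x":0.02,"y":0.03}
    - {"jaw":0.08,"x":0.02,"y":0.03}
    - {"jaw":0.08,"x":0.02,"y":0.03}
    - {"jaw":0.08,"x":0.02,"y":0.03}
    - {"jaw":0.08}
    - {"jaw":0.08}
    - {"jaw":0.08}

```text
time: 18.9
tool_pos: [0.6247, 0.1494, 0.147]
ee_rot: [-3.141, 0.001, 0.31]
wrist_force: [0.3, 0.1, 0.4]
width: 0.0799
finger_force: 0.0
```

```bash
python3 -c "
from h import *
snap('top','top1')"
```

```text
(no output)
```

View pics/top1.png

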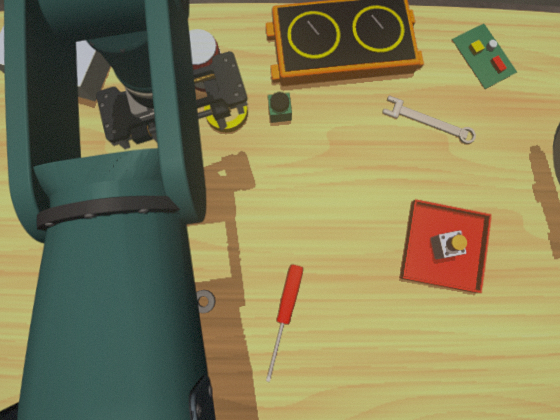

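The stiff unit stands upright in the middle of the red tray, at (452,243). The arm hides the blue tray, so I'll check it with the scene camera.

```bash
python3 -c "
from h import *
snap('scene','scene1')"
```

```text
(no output)
```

View pics/scene1.png

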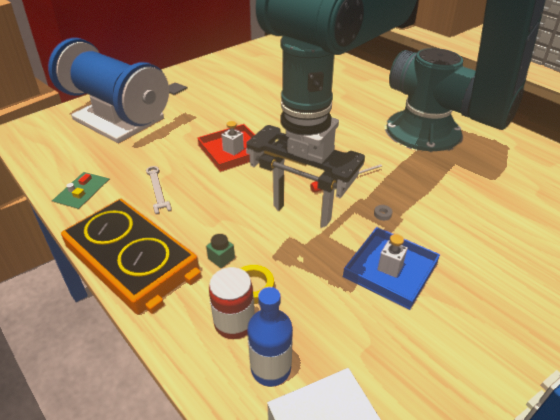

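Both units stand upright and free: the weak one in the blue tray at (393,260), the stiff one in the red tray at (232,142). The gripper is clear of everything.

```bash
python3 -c "
from bench import robot
print(robot.close_job())"
```

```text
the job is handed in; nothing more can be done
None
```

The job is handed in at about 19 s: the stiff unit (9.3 N at about 8.5 mm) stands upright in the red tray and the weak unit (1.4 N at about 7 mm) in the blue tray, both released, though the judge's result was not shown.

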